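Stand the air sensor's post in its holder

ROBOT

A 6-joint arm with a two-finger parallel gripper is mounted at the origin on a cart in front of the work surface, level with it; the furniture and walls round the work are solid. World frame = base frame: x ahead of the robot, y to its left, z up, the work surface at z = 0. Lengths are in mm, angles in degrees, forces in N, time in s.
With the tool pointing down it reaches from about 350 to 850 mm from the base axis. Payload 8.1 kg.
Tool frame: the origin (TCP) lies between the finger pads; the fingertips stand 17 mm ahead of it and the grasp point (between the pads) lies 2 mm behind it; z points along the fingers, y is the line along which they close (so a half turn about z gives the same grasp; the last joint's range is limited). The gripper opens to 85 mm and grips with 20 to 120 N. Pads are 22 mm wide; open, the fingers measure 114 mm over their backs; the gripper's body (76 mm by 85 mm) begins 54 mm behind the grasp point. The pads swing forward as they close: fully open they stand 13 mm farther back than shut.
Start: joints at [-4.893, 7.471, 85.268, -0, 87.261, -4.893], TCP at [600.005, 0.022, 248.292] pointing down, gripper open.
Joint ranges: [-169.43, 169.43], [-51.17, 129.36], [1.28, 143.12], [-76.62, 256.62], [0, 156.53], [-152.29, 152.29]. Speed limits (degrees/s): [136.94, 136.94, 159.86, 180, 180, 180].

INTERFACE

Orientations are given as [roll, pitch, yaw] about the fixed x, y, z axes, in that order (R = Rz(yaw) Ry(pitch) Rx(roll)).
In Python, from bench import sense, snapshot, hand_in, trace, place_of gives the robot as it stands.
- The arm moves only by the shell command python3 -m handwheel 'ROWS' [FORCE]. ROWS is JSON, a list of rows, each a list of 7 numbers: the opening, from -1 (shut) to 1 (fully open), then the shift along the tool's x, y, z in cm, then the turn, a rotation vector about the tool's x, y, z in rad. A call has 1 to 12 rows; each row shifts and turns the commanded pose from where the row before left it, along the tool's axes as they then stand; what a row does not reach is not made up. A row lasts 1/12 s, in which the tool goes at most 41.7 mm and 7.16 degrees, less where a joint would pass 70% of its speed; a pose out of reach is approached as far as the arm can. A call with a gripper value outside its range is refused whole. The fingers move at their own pace and stop on an object; FORCE is the grip in N (left out, the last holds). Time passes only in rows, so rows that do not move let the fingers close. It gives the time, the measured TCP pose, the force, the opening and the grip force at its end, in the units of the state.
- sense(): the state, without advancing time (a new reading comes with each control period).
- snapshot(name): name is "scene" or "side" or "wrist"; returns a dict with "image" (400x640x3 uint8, red, green, blue), "intrinsics" (3x3 intrinsics, pixels), "R" (3x3) and "t" (3): a world point X has camera coordinates R X + t. Camera axes: x right, y down, z forward; pixel columns grow to the right and rows downward; lengths in mm; the calibration is good to about 2 mm. A picture is of the moment at which its call begins. There is no depth.
- hand_in(): hands the job in; it is judged then, once.
Trained networks look in a picture, given as the dict that the camera call returned (one of the last four; its "shot" number tells which), for a name from the list of things; names that differ only in an ending like _2 or _b are one class to them, and where a whole thing is asked for, a point or a joint stands for the part that bears it (a point fixed in the world has none). Each returns a list of dicts, best first, with "conf" (0 to 1); they miss things now and then, are a little off and sometimes report something else, mostly with a low value. They report only what shows in the picture. A call takes as long as a camera call.
- trace(picture, query): "pixels" (400x640 bool, what is visible of it).
- place_of(picture, query): "location" ([x, y, z] in mm, in world coordinates, good to about 4 mm: a listed point, or the origin of a listed thing).
The state is a dict: "time": time; "joint_pos": joint angles; "qd": joint speeds; "joint_efforts": joint torques, N m; "tool_pos": TCP position; "tcp_rot": TCP orientation; "ft_force": force on the tool from outside, world axes, zero at the start; "wrist_torque": the same for the moment, N m; "finger_gap": finger opening in mm; "grip_force": force on a finger pad.
Only numpy, scipy, OpenCV 4.12 (cv2) and the standard library are available. Lean on these libraries where they do the work, as an engineer would, in place of code of your own. Each camera call takes 0.05 s, during which the arm holds its last target. There are 200 camera calls.

TASK

Tip the lying sensor post up on its foot on the bench, then plant it upright in the post holder: feel for the bore with the foot, press the post straight in past the spring ball until it stands on the bottom, and let go. Never force it (stay well under 60 N on the holder), and leave the brown bottle, the jar and the two vials standing where they are.

Things in the scene. Friction and masses are not known exactly. Their poses are not given: they have to be found in the camera images.
- sensor_head (a point): Centre of the white louvred sensor head, a box 50 x 50 x 60 mm on the end of a steel post, one rigid loose part, 172 mm long, 0.2 to 0.4 kg, heaviest about 85 mm from the foot. Grasp across two flat sides (50 mm). z axis: foot to head; x, y: square to the flat sides. At the start it lies with the head's lower edge and the foot's rim on the bench, x level, y to the bench, z rising by 9.6 degrees.
- post_foot (a point): Centre of the post's flat, sharp-edged foot (16 mm diameter, no chamfer), on the post's axis, 130 mm from the head's centre; axes as the head's. A black line round the post 30 mm above the foot comes level with the holder's top when the post is fully home.
- slide_base: Aluminium base plate 150 x 110 x 10 mm, screwed to the bench; origin at the middle of its underside, z up, x along its long side. A small cross-slide on it carries the post holder, a square block 44 x 44 mm whose flat top is 64 mm above the bench. In the block's middle is an upright blind bore with a sharp edge, 18 mm wide, 30 mm deep (bottom 34 mm above the bench).
- amber_bottle: Brown glass bottle with white cap, 56 mm wide, 114 mm high, standing; origin at the middle of its underside. Not to be moved.
- sample_jar: White jar with blue lid, 58 mm wide, 83 mm high, standing; origin at the middle of its underside. Not to be moved.
- vial_a: Small glass vial with black cap, 27 mm wide, 56 mm high, standing; origin at the middle of its underside. Not to be moved.
- vial_b: Second glass vial with black cap, 27 mm wide, 56 mm high, standing; origin at the middle of its underside. Not to be moved.
- holder_nominal (a point): Point at the height of the holder's top, 64 mm above the base's origin. The bore is near it but not at it: the cross-slide is locked where it was last used, up to 3.5 mm off in x and also in y (base axes), and nothing measures how far. A spring ball stands 2.6 mm into the bore, 13 mm below the mouth, on its +y side; it yields to a push of 5 to 20 N but not to the post's weight.

How it is judged:
By the outcome, as a careful person would: the job done as asked, in the order asked, and still so for the second after the job is handed in, with the robot touching nothing.
It also fails if it takes over 64 s, if anything falls off the work surface, if the arm or the gripper's body presses on something with over 40 N, if the wrist force passes 120 N, or if a joint passes its speed limit or range.

## Working session

There is one attempt and no reset: what is moved stays moved. The work goes in short steps, Python scripts to look and compute and a shell command to move; the robot and the scene stay as the last step left them, time stands still between calls to the robot, and variables do not carry over. Pictures are saved under pics/ and viewed, at most 10 in all, crops included, and the job is handed in when it is done.

```bash
ls; mkdir -p pics; python3 - <<'E'
from bench import *
import cv2,numpy as np
s=sense();print(s)
ims=[]
for n in ["scene","side"]:
    p=snapshot(n);ims.append(p["image"]);print(n,p["intrinsics"].tolist() if hasattr(p["intrinsics"],'tolist') else p["intrinsics"],p["R"],p["t"])
    for q in ["sensor_head","post_foot","slide_base","amber_bottle","sample_jar","vial_a","holder_nominal"]:
        r=place_of(p,q);print(q,[(np.round(d["location"],1).tolist(),round(d["conf"],2)) for d in r[:3]])
    cv2.imwrite(f"pics/{n}0.png",p["image"][:,:,::-1])
E
```

```text
pics
{'time': 0.0, 'joint_pos': array([-4.89173771e+00,  7.51515733e+00,  8.53298647e+01, -1.14508378e-03,
        8.72634487e+01, -4.89166386e+00]), 'qd': array([-0.01033807, -0.01654244,  0.08610353, -0.15009048, -0.05785976,
       -0.00745037]), 'joint_efforts': array([-1.90700346e-03, -5.69404185e+01, -5.00557995e+01, -2.19391650e-04,
        1.44415747e-02,  7.24149572e-05]), 'tool_pos': array([5.99465874e+02, 7.49295724e-02, 2.47238302e+02]), 'tcp_rot': array([-1.79891827e+02, -8.11000050e-03,  8.99999743e+01]), 'ft_force': array([-0.28715957, -0.1179608 ,  0.5784537 ]), 'wrist_torque': array([0.00493591, 0.00069479, 0.04796117]), 'grip_force': 0.0, 'finger_gap': 85.09181380979027}
scene [[385.9766332336568, 0.0, 316.1228339552694], [0.0, 385.9766332336568, 206.13345985431164], [0.0, 0.0, 1.0]] [[ 0.70318343 -0.71079394  0.01746543]
 [-0.34066465 -0.35837497 -0.86920365]
 [ 0.62408386  0.60525974 -0.49414571]] [-438.15975479  240.87618416  561.20142836]
sensor_head [([466.0, -26.8, 31.8], 0.89)]
post_foot [([480.8, 101.7, 7.3], 0.74)]
slide_base [([513.6, -205.6, -1.4], 0.56)]
[... 153 characters left out ...]

holder_nominal [([516.6, -204.8, 60.6], 0.6)]
side [[423.0608533309553, 0.0, 319.9728864111731], [0.0, 423.0608533309553, 201.12081715284825], [0.0, 0.0, 1.0]] [[-0.99689744 -0.07590724 -0.02082289]
 [-0.02983725  0.60923465 -0.79242847]
 [ 0.07283708 -0.78934861 -0.60960933]] [548.16288112  99.45882658 811.58790177]
sensor_head [([463.1, -26.2, 30.6], 0.87)]
post_foot [([484.8, 100.7, 7.5], 0.65), ([662.6, 75.6, -0.2], 0.48)]
slide_base [([518.2, -206.0, 0.3], 0.73), ([461.8, -24.8, 29.2], 0.63)]
amber_bottle [([713.6, -168.1, 1.1], 0.9)]
sample_jar [([714.2, -262.4, -1.3], 0.63)]
vial_a [([665.9, 73.4, 1.1], 0.88), ([661.3, 27.2, -1.5], 0.64)]
holder_nominal [([518.5, -212.1, 63.2], 0.6)]
```

View pics/scene0.png

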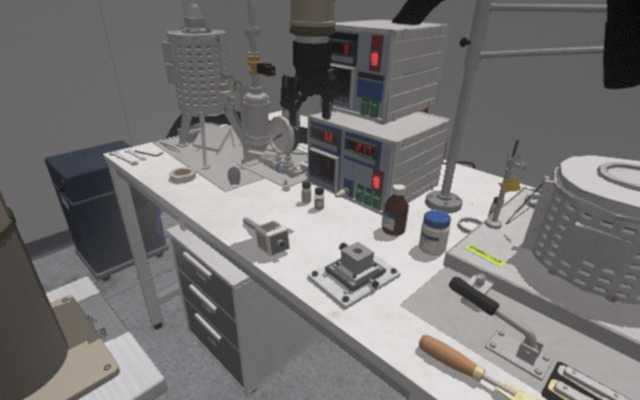

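View pics/side0.png

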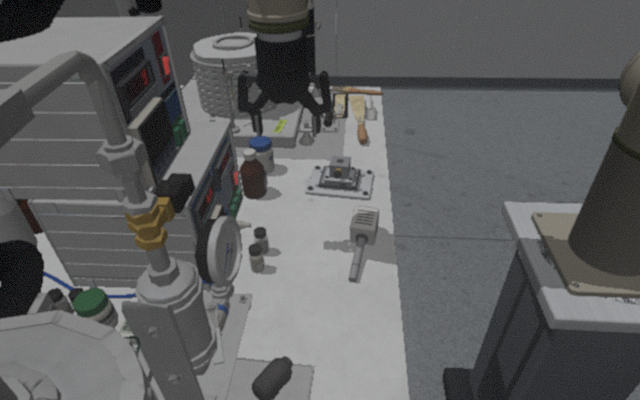

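The post lies with its head near (465,-26) and foot near (482,101). The holder is at about (516,-206). The vials stand at x≈660, and the bottle and jar at x≈712. In the scene picture, the head is at px (272,237) and the holder at (356,260), with the way between them clear. Next I'll look with the wrist camera.

```bash
cat > h.py <<'E'
from bench import *
import cv2,numpy as np
from scipy.spatial.transform import Rotation as Ro
def proj(p,X):
    c=np.array(p["R"])@np.array(X,float)+p["t"];u=np.array(p["intrinsics"])@c;return u[:2]/u[2]
def ray(p,uv,z):
    K=np.array(p["intrinsics"]);R=np.array(p["R"]);d=R.T@np.linalg.inv(K)@[uv[0],uv[1],1];o=-R.T@np.array(p["t"])
    return o+d*(z-o[2])/d[2]
def tool():
    s=sense();return np.array(s["tool_pos"]),Ro.from_euler("xyz",s["tcp_rot"],degrees=True),s
def delta(target,Rt):
    "shift (cm, tool axes) and rotvec (rad) from the measured pose to target"
    t,R,_=tool();print("shift cm",np.round(R.inv().apply(np.array(target)-t)/10,2),"rotvec",np.round((R.inv()*Rt).as_rotvec(),3))
def save(p,n,crop=None,k=1):
    im=p["image"][:,:,::-1]
    if crop: im=im[crop[1]:crop[3],crop[0]:crop[2]]
    cv2.imwrite("pics/"+n,cv2.resize(im,None,fx=k,fy=k,interpolation=cv2.INTER_CUBIC))
E
python3 - <<'E'
from h import *
p=snapshot("wrist");print(p["R"],p["t"],p["intrinsics"][0]);save(p,"w0.png")
for q in ["sensor_head","post_foot","slide_base","holder_nominal"]:
    print(q,[(np.round(d["location"],1).tolist(),round(d["conf"],2)) for d in place_of(p,q)[:3]])
E
```

```text
[[ 9.99999963e-01 -2.67732619e-05 -2.69596989e-04]
 [ 4.61940600e-05 -9.63683563e-01  2.67046791e-01]
 [-2.66955900e-04 -2.67046794e-01 -9.63683526e-01]] [-600.48931132  -34.65281173  379.40239454] [320.28029406   0.         318.43436145]
sensor_head [([461.3, -22.1, 29.8], 0.91)]
post_foot []
slide_base [([518.2, -202.9, -2.7], 0.82)]
holder_nominal [([516.3, -210.9, 64.9], 0.94)]
```

View pics/w0.png

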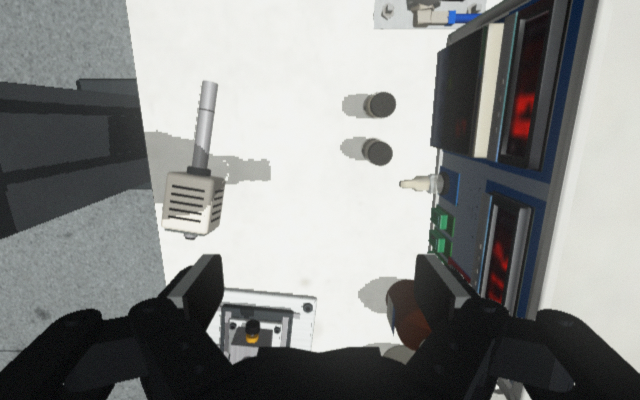

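The wrist view shows the post with its foot at px (209,82), its neck at (201,168) and the head around (195,203). The holder is partly hidden below. I'll get the post's axis from these pixels.

```bash
python3 - <<'E'
from h import *
p=snapshot("wrist")
m=trace(p,"sensor_head")[0]["pixels"]
for v in range(76,245,8):
    u=np.where(m[v])[0]
    if len(u): print(v,u.min(),u.max(),end=' | ')
# fit: post mid points
pts=[]
for v in range(90,160,4):
    u=np.where(m[v])[0]; 
    if len(u): 
        mid=(u.min()+u.max())/2
        X=ray(p,(mid,v),15); 
        for _ in range(4): X=ray(p,(mid,v),7.9+max(0,(101-X[1]))*np.tan(np.radians(9.6)))
        pts.append(X)
pts=np.array(pts);print(pts[[0,-1]])
a=np.polyfit(pts[:,1],pts[:,0],1);ang=np.degrees(np.arctan(a[0]));print("axis deg",ang,"x at y=-25,101",np.polyval(a,[-25,101]))
E
```

```text
Traceback (most recent call last):
IndexError: index 0 is out of bounds for axis 0 with size 0
```

```bash
python3 - <<'E'
from h import *
p=snapshot("wrist")
for r in trace(p,"post_foot")+trace(p,"sensor_head"):
    v,u=np.where(r["pixels"]);print(r["conf"],len(u),u.min(),u.max(),v.min(),v.max())
m=cv2.cvtColor(p["image"],cv2.COLOR_RGB2GRAY)
pts=[]
for v in range(90,150,4):
    r=cv2.GaussianBlur(m[v:v+1,185:235].astype(float),(3,1),0)[0]; d=np.gradient(r)
    u0=185+np.argmin(d[:22]);row=np.where(r<215)[0]; pts.append((v,u0,185+row.min(),185+row.max()))
print(pts)
E
```

```text
0.64 4933 161 225 82 239
0.7 5086 161 225 81 239
[(90, np.int64(201), np.int64(201), np.int64(217)), (94, np.int64(199), np.int64(199), np.int64(216)), (98, np.int64(199), np.int64(200), np.int64(216)), (102, np.int64(198), np.int64(198), np.int64(215)), (106, np.int64(198), np.int64(198), np.int64(215)), (110, np.int64(197), np.int64(197), np.int64(214)), (114, np.int64(197), np.int64(197), np.int64(214)), (118, np.int64(196), np.int64(196), np.int64(213)), (122, np.int64(196), np.int64(196), np.int64(213)), (126, np.int64(195), np.int64(195), np.int64(212)), (130, np.int64(195), np.int64(195), np.int64(212)), (134, np.int64(194), np.int64(194), np.int64(211)), (138, np.int64(194), np.int64(194), np.int64(211)), (142, np.int64(205), np.int64(185), np.int64(210)), (146, np.int64(194), np.int64(185), np.int64(210))]
```

```bash
python3 - <<'E'
from h import *
p=snapshot("wrist")
def ax(u,v):
    X=ray(p,(u,v),15)
    for _ in range(6): X=ray(p,(u,v),7.9+max(0,101-X[1])*np.tan(np.radians(9.6)))
    return X
A=ax(209,90);B=ax(202.7,138);d=A-B;ang=np.degrees(np.arctan2(d[0],d[1]));print(A,B,ang)
H=A+(-25-A[1])/d[1]*d;print("axis at y=-25",H, "foot",ax(210,82))
for psi in (ang,):
  psi=np.radians(psi)
  R0=Ro.from_matrix(np.array([[np.sin(psi),np.cos(psi),0],[np.cos(psi),-np.sin(psi),0],[0,0,-1]]).T)
  Rt=R0*Ro.from_rotvec([0,np.radians(40),0])
  g=np.array([463.5,-25,30.5])+np.array([0,0,0])
  zt=Rt.as_matrix()[:,2];print(Rt.as_matrix())
  tcp=g+2*zt;print(tcp)
  print("pre");delta(tcp-90*zt,Rt)
  print("post, tool-axis 9cm along z")
E
```

```text
[482.46448498  94.19266119   9.05137518] [473.78236633  43.95421955  17.54857155] 9.8049091746827
axis at y=-25 [461.86582004 -25.          29.21130481] foot [483.90901883 102.39779309   7.9       ]
[[ 0.13045272  0.98539331  0.10946283]
 [ 0.75485507 -0.17029393  0.63339861]
 [ 0.64278761  0.         -0.76604444]]
[463.71892566 -23.73320278  28.96791111]
pre
shift cm [ -8.08 -14.61  15.04] rotvec [-0.06   0.696  0.164]
post, tool-axis 9cm along z
```

```bash
python3 -m handwheel '[[1,-1.15,-2.1,2.1,0,0,0],[1,-1.15,-2.1,2.1,0,0,0],[1,-1.15,-2.1,2.1,0,0,0],[1,-1.15,-2.1,2.1,0,0,0],[1,-1.15,-2.1,2.1,0,0,0],[1,-1.15,-2.1,2.1,0,0,0],[1,-1.15,-2.0,2.4,0,0,0],[1,0,0,0,0,0,0.083],[1,0,0,0,0,0,0.083],[1,0,0,0,0,0.116,0],[1,0,0,0,0,0.116,0],[1,0,0,0,0,0.116,0]]' 80
python3 -m handwheel '[[1,0,0,0,0,0.116,0],[1,0,0,0,0,0.116,0],[1,0,0,0,0,0.118,0],[1,0,0,0,0,0,0]]'
cat >> h.py <<'E'
def down(psi,tilt):
    psi=np.radians(psi)
    R0=Ro.from_matrix(np.array([[np.sin(psi),np.cos(psi),0],[np.cos(psi),-np.sin(psi),0],[0,0,-1]]).T)
    return R0*Ro.from_rotvec([0,np.radians(tilt),0])
E
python3 - <<'E'
from h import *
Rt=down(9.5,40);z=Rt.as_matrix()[:,2]
delta(np.array([462.8,-25,30.5])+2*z,Rt)
p=snapshot("wrist");save(p,"w1.png")
print([ (d["location"],d["conf"]) for d in place_of(p,"sensor_head")])
E
```

```text
time: 2.35
tool_pos: [455.4, -80.2, 99.9]
tcp_rot: [179.7, -20.2, 80.7]
ft_force: [-0.7, 0.3, -1.3]
finger_gap: 85.6
grip_force: 0.0
time: 2.68
tool_pos: [452.4, -81.5, 95.8]
tcp_rot: [-179.6, -40.5, 80.0]
ft_force: [-0.4, 0.3, -1.9]
finger_gap: 85.3
grip_force: 0.0
shift cm [0.13 0.1  8.89] rotvec [-0.001 -0.008 -0.006]
[([464.1, -23.4, 28.7], 0.62)]
```

View pics/w1.png

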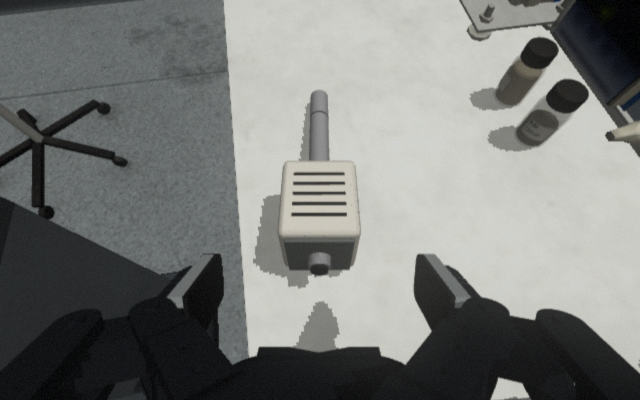

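The post stands vertical in the image, centred at column 319 (cx 318), so the yaw and centring are right. I'll go in and grip.

```bash
python3 -m handwheel '[[1,0.1,0.05,2.2,0,0,0],[1,0,0,2.2,0,0,0],[1,0,0,2.2,0,0,0],[1,0,0,1.3,0,0,0],[1,0,0,0.9,0,0,0],[0,0,0,0,0,0,0],[-1,0,0,0,0,0,0],[-1,0,0,0,0,0,0],[-1,0,0,0,0,0,0],[-1,0,0,0,0,0,0]]' 80
python3 -c "
from h import *
Rt=down(9.5,40);z=Rt.as_matrix()[:,2];delta(np.array([462.8,-25,30.5])+2*z,Rt)"
```

```text
time: 3.62
tool_pos: [464.8, -24.9, 32.7]
tcp_rot: [179.9, -40.0, 80.5]
ft_force: [-0.2, -1.3, 6.7]
finger_gap: 49.2
grip_force: 82.1
shift cm [-0.17 -0.2   0.34] rotvec [0.002 0.    0.001]
```

```bash
python3 -m handwheel '[[-1,0.6,0,-0.7,0,0,0],[-1,1.7,0.5,-2.05,0,0,0],[-1,1.7,0.8,-2.05,0,0,0],[-1,1.7,0.8,-2.05,0,0,0],[-1,1.7,0.8,-2.05,0,0,0],[-1,0,0,0,0,-0.1,0],[-1,0,0,0,0,-0.117,0],[-1,0,0,0,0,-0.117,0],[-1,0,0,0,0,-0.117,0],[-1,0,0,0,0,-0.117,0],[-1,0,0,0,0,-0.117,0],[-1,0,0,0,0,-0.117,0]]' 80
python3 -m handwheel '[[-1,0,0,0,0,-0.117,0],[-1,0,0,0,0,-0.117,0],[-1,0,0,0,0,-0.117,0],[-1,0,0,0,0,-0.117,0],[-1,0,0,0,0,-0.117,0],[-1,0,0,0,0,-0.133,0],[-1,0,0,0,0,0,0],[-1,0,0,0,0,0,0]]'
python3 - <<'E'
from h import *
t,R,s=tool();print(s["joint_pos"],s["finger_gap"],s["grip_force"]);delta(t,down(9.5,-40.4))
p=snapshot("scene");save(p,"s1.png",(180,60,480,300),2.5)
p=snapshot("side")
for q in ["sensor_head","post_foot"]: print(q,[(np.round(d["location"],1).tolist(),round(d["conf"],2)) for d in place_of(p,q)[:2]])
E
```

```text
time: 4.62
tool_pos: [493.3, -29.8, 149.3]
tcp_rot: [179.7, 6.3, 80.4]
ft_force: [-1.5, -0.5, -3.2]
finger_gap: 49.5
grip_force: 83.3
time: 5.28
tool_pos: [491.5, -28.5, 145.0]
tcp_rot: [-179.6, 46.6, 80.9]
ft_force: [0.5, -0.5, -2.7]
finger_gap: 49.8
grip_force: 83.3
[ 17.37017956  15.69173353  99.28049169 -40.33514704  90.54575897
  35.79059864] 49.83412761452799 83.32586646080017
shift cm [0. 0. 0.] rotvec [-0.002  0.108  0.004]
sensor_head [([493.8, -27.9, 144.4], 0.85)]
post_foot [([487.0, -45.9, 17.3], 0.73)]
```

View pics/s1.png

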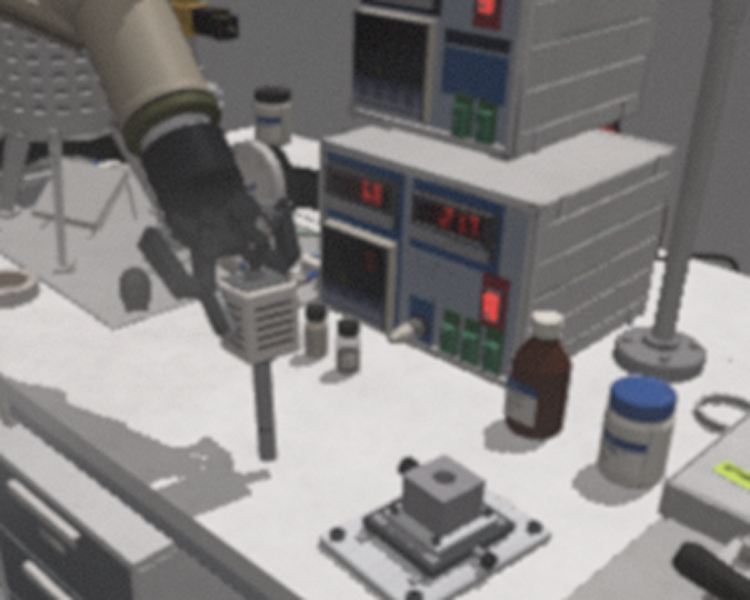

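The post is held upright, leaning about 7° because I turned one row too far. The foot is near px (266,455) in the crop, just above the bench, and the bore shows as a dark hole in the block's top at (447,477). I'll undo the extra turn, then lower.

```bash
python3 -m handwheel '[[-1,0,0,0,0,0.055,0],[-1,0,0,0,0,0.055,0],[-1,0.32,0,0.38,0,0,0],[-1,0.2,0,0.23,0,0,0],[-1,0,0,0,0,0,0],[-1,0,0,0,0,0,0]]' 
python3 - <<'E'
from h import *
t,R,s=tool();delta(t,down(9.5,-40.4));print(s["ft_force"],s["wrist_torque"])
# lean of post seen in both cameras
for c in ["scene","side"]:
    p=snapshot(c)
    for q in ["sensor_head","post_foot"]: print(c,q,[(np.round(d["location"],1).tolist(),round(d["conf"],2)) for d in place_of(p,q)[:1]])
E
```

```text
time: 5.98
tool_pos: [492.0, -29.6, 138.9]
tcp_rot: [-179.9, 40.4, 80.5]
ft_force: [-0.2, -0.6, -1.5]
finger_gap: 49.2
grip_force: 83.6
shift cm [0. 0. 0.] rotvec [-0.001 -0.    -0.   ]
[-0.15702264 -0.57564449 -1.53019947] [ 0.59115556 -0.04799998 -0.06061185]
scene sensor_head [([491.5, -32.7, 137.6], 0.56)]
scene post_foot [([487.6, -30.7, 5.1], 0.76)]
side sensor_head [([492.9, -31.8, 137.3], 0.85)]
side post_foot [([489.1, -28.9, 7.4], 0.68)]
```

Now lower gently to the bench.

```bash
python3 -m handwheel '[[-1,0.13,0,0.15,0,0,0],[-1,0.13,0,0.15,0,0,0],[-1,0.065,0,0.076,0,0,0],[-1,0,0,0,0,0,0]]' 
python3 -m handwheel '[[-1,0.065,0,0.076,0,0,0],[-1,0,0,0,0,0,0]]'
python3 -m handwheel '[[-1,0.065,0,0.076,0,0,0],[-1,0,0,0,0,0,0]]'
```

```text
time: 6.62
tool_pos: [492.2, -29.2, 133.8]
tcp_rot: [-179.9, 40.3, 80.5]
ft_force: [-0.4, 0.3, -2.8]
finger_gap: 48.9
grip_force: 83.6
time: 6.78
tool_pos: [492.4, -29.3, 133.1]
tcp_rot: [-180.0, 40.3, 80.5]
ft_force: [0.5, 0.4, -3.0]
finger_gap: 49.0
grip_force: 83.6
time: 6.95
tool_pos: [492.4, -29.3, 132.2]
tcp_rot: [-180.0, 40.3, 80.5]
ft_force: [0.8, 0.1, -2.8]
finger_gap: 49.2
grip_force: 83.6
```

```bash
for i in 1; do python3 -m handwheel '[[-1,0.065,0,0.076,0,0,0],[-1,0,0,0,0,0,0]]'; python3 -m handwheel '[[-1,0.065,0,0.076,0,0,0],[-1,0,0,0,0,0,0]]'; python3 -m handwheel '[[-1,0.065,0,0.076,0,0,0],[-1,0,0,0,0,0,0]]'; done | grep -E "tool_pos|ft_f"
```

```text
tool_pos: [492.6, -29.3, 131.3]
ft_force: [-0.1, -0.3, -2.2]
tool_pos: [492.7, -29.3, 131.2]
ft_force: [-1.2, 1.1, 4.7]
tool_pos: [492.7, -29.3, 131.1]
ft_force: [-4.4, 1.8, 11.6]
```

```bash
python3 -m handwheel '[[-1,-0.1,0,-0.12,0,0,0],[-1,0,0,0,0,0,0],[0.4,0,0,0,0,0,0],[0.4,0,0,0,0,0,0],[0.4,0,0,0,0,0,0],[0.4,0,0,0,0,0,0],[0.4,0,0,0,0,0,0],[0.4,0,0,0,0,0,0]]' 40
python3 - <<'E'
from h import *
for c in ["scene","side","wrist"]:
    p=snapshot(c);
    if c=="wrist": save(p,"w2.png")
    for q in ["sensor_head","post_foot"]: print(c,q,[(np.round(d["location"],1).tolist(),round(d["conf"],2)) for d in place_of(p,q)[:1]])
E
```

```text
time: 8.12
tool_pos: [492.5, -29.3, 130.8]
tcp_rot: [-180.0, 40.3, 80.5]
ft_force: [0.5, -0.3, -0.2]
finger_gap: 59.9
grip_force: 0.0
scene sensor_head [([488.2, -35.2, 134.4], 0.69)]
scene post_foot [([487.9, -33.3, -3.1], 0.94)]
side sensor_head [([490.6, -28.9, 130.1], 0.58)]
side post_foot [([489.6, -29.7, -2.5], 0.78)]
wrist sensor_head [([491.3, -29.6, 130.1], 0.59)]
wrist post_foot [([487.8, -32.2, 2.7], 0.77)]
```

View pics/w2.png

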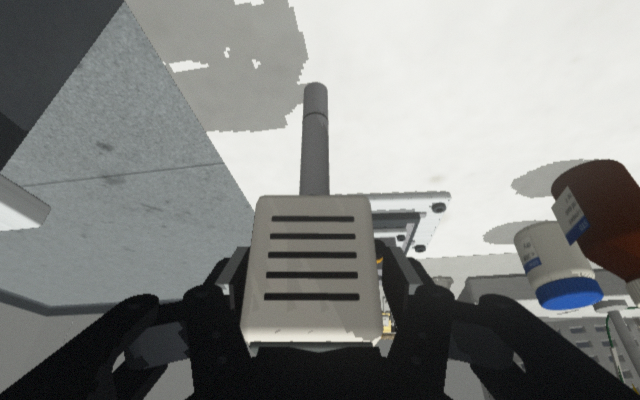

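The post stands free, with the fingers open around the head and clear of it. The foot is at px (316,88). I'll regrip, lift, and measure the bore from the scene and side cameras.

```bash
python3 -m handwheel '[[-1,0,0,0,0,0,0],[-1,0,0,0,0,0,0],[-1,0,0,0,0,0,0],[-1,0,0,0,0,0,0],[-1,-1.2,0,-1.42,0,0,0],[-1,-2.0,0,-2.36,0,0,0],[-1,-2.0,0,-2.36,0,0,0],[-1,-0.6,0,-0.7,0,0,0],[-1,0,0,0,0,0,0]]' 60
python3 - <<'E'
from h import *
p=snapshot("scene");q=snapshot("side")
save(p,"a.png",(320,220,400,290));save(q,"b.png",(300,130,380,200))
a=cv2.resize(p["image"][225:285,325:395],(700,600)[:2],interpolation=cv2.INTER_CUBIC)
b=cv2.resize(q["image"][145:200,305:375],(700,550),interpolation=cv2.INTER_CUBIC)
cv2.imwrite("pics/ab.png",cv2.resize(np.hstack([a,cv2.copyMakeBorder(b,0,50,0,0,cv2.BORDER_CONSTANT)]),(800,343),interpolation=cv2.INTER_AREA)[:,:,::-1])
for c in (p,q): print([(np.round(d["location"],1).tolist(),round(d["conf"],2)) for d in place_of(c,"holder_nominal")[:1]])
E
```

```text
time: 9.32
tool_pos: [494.2, -28.8, 223.1]
tcp_rot: [179.6, 40.2, 80.2]
ft_force: [1.4, -0.4, -3.5]
finger_gap: 49.5
grip_force: 63.1
[([514.6, -203.2, 65.0], 0.84)]
[([515.4, -209.7, 61.2], 0.87)]
```

View pics/ab.png

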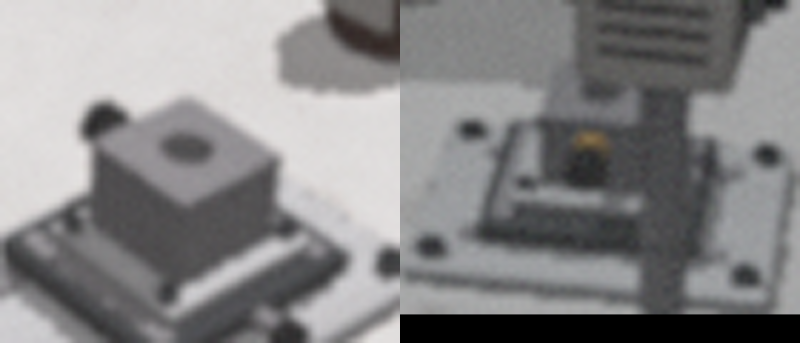

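The left image (scene) shows the bore as a dark ellipse at crop (187,149), full px ≈(357.7,251). In the right image (side) the post covers part of the block. I'll find the bore's centre in the earlier unobstructed frames.

```bash
python3 - <<'E'
from h import *
p=snapshot("scene");q=snapshot("side")
for n,c,g in [("scene0.png",p,(513,-206,64)),("side0.png",q,(516,-207,64))]:
    im=cv2.cvtColor(cv2.imread("pics/"+n),cv2.COLOR_BGR2GRAY).astype(float)
    u,v=np.round(proj(c,g)).astype(int);print(n,u,v)
    w=im[v-6:v+7,u-9:u+10].astype(int)
    print(w)
print(ray(p,(357.4,250.8),64))
E
```

```text
scene0.png 353 251
[[ 53  58  88 140 182 182 174 163 157 149 148 144 148 144 147 146 146 147
  159]
 [ 62  78  95 123 148 154 152 148 146 147 148 145 145 143 144 143 146 146
  146]
 [ 95 118 129 141 145 146 141 143 144 146 143 136 134 134 136 139 142 145
  143]
 [126 140 144 147 148 145 145 144 144 138 127 117 111 111 113 116 132 138
  145]
 [146 148 150 146 148 148 148 145 137 121 102  92  87  87  88  93 102 116
  135]
 [145 147 148 146 149 147 148 144 131 108  88  82  83  80  82  82  82  96
  123]
 [134 138 146 147 149 145 150 144 137 115  94  88  83  82  79  77  76  93
  121]
 [107 123 137 145 145 147 148 147 147 137 116  97  93  90  86  85  91 112
  129]
 [ 83  96 117 133 144 145 148 144 148 144 138 128 121 112 107 110 119 130
  139]
 [ 79  80  89 107 121 134 143 147 148 145 146 146 144 139 137 139 141 141
  144]
 [ 75  78  78  83  98 117 135 147 146 146 147 149 148 146 148 147 147 145
  145]
 [ 77  80  74  78  80  93 108 128 140 147 147 145 145 147 147 150 147 149
  144]
 [ 76  80  80  79  75  76  86 102 121 138 144 146 147 147 148 147 148 145
  139]]
side0.png 341 161
[[132 127
[... 388 characters left out ...]

  121]
 [119 114 120 118 104  85  71  70  68  74  85  93 109 119 116 119 116 111
  125]
 [119 120 116 117 103  83  69  75  74  74  70  92 109 118 119 120 114 105
  123]
 [115 114 116 119 111 102  93  91  83  90  99 107 115 123 119 118 115 100
  123]
 [118 121 119 120 119 117 115 104 107 111 110 118 120 120 121 116 107  93
  124]
 [117 119 121 118 117 126 119 119 114 116 120 123 122 122 121 118 104  89
  121]
 [105 106 105 108 107 104 109 108 114 114 117 119 120 120 119 117  98  87
  115]
 [ 81  80  85  87  85  85  90  93  93 101  97  98 106 106 108 106  90  76
  109]
 [ 69  69  77  78  76  80  74  76  77  78  77  81  81  84  82  86  74  66
   97]]
[ 518.89600493 -210.73357549   64.        ]
```

```bash
python3 - <<'E'
from h import *
p=snapshot("scene");q=snapshot("side")
def cen(n,c,g,bg,lo):
    im=255-0
    im=cv2.cvtColor(cv2.imread("pics/"+n),cv2.COLOR_BGR2GRAY).astype(float)
    u,v=np.round(proj(c,g)).astype(int)
    w=np.clip(bg-im[v-4:v+5,u-6:u+7],0,None)
    yy,xx=np.mgrid[v-4:v+5,u-6:u+7];return (w*xx).sum()/w.sum(),(w*yy).sum()/w.sum()
a=cen("scene0.png",p,(519,-210.5,64),138,0);b=cen("side0.png",q,(519,-208,64),105,0)
print(a,b,ray(p,a,64),ray(q,b,64))
delta([520.5,-208,223],down(9.5,-40.4))
E
```

```text
(np.float64(357.38623523369284), np.float64(250.467385721623)) (np.float64(339.7292817679558), np.float64(160.5027624309392)) [ 519.69653356 -210.04318987   64.        ] [ 518.72665554 -208.20763326   64.        ]
shift cm [-13.32   5.77  10.8 ] rotvec [-0.002 -0.     0.001]
```

```bash
python3 -m handwheel '[[-1,-1.1,0.47,0.9,0,0,0],[-1,-2.2,0.95,1.8,0,0,0],[-1,-2.2,0.95,1.8,0,0,0],[-1,-2.2,0.95,1.8,0,0,0],[-1,-2.2,0.95,1.8,0,0,0],[-1,-2.2,0.95,1.8,0,0,0],[-1,-1.2,0.55,0.9,0,0,0],[-1,0,0,0,0,0,0],[-1,0,0,0,0,0,0],[-1,0,0,0,0,0,0]]'
python3 -m handwheel '[[-1,0.4,0,0.47,0,0,0],[-1,0.4,0,0.47,0,0,0],[-1,0,0,0,0,0,0]]'
python3 - <<'E'
from h import *
t,R,s=tool();delta(t,down(9.5,-40.4))
p=snapshot("scene");q=snapshot("side")
a=cv2.resize(p["image"][215:275,325:395],(700,600),interpolation=cv2.INTER_CUBIC)
b=cv2.resize(q["image"][130:190,305:375],(700,600),interpolation=cv2.INTER_CUBIC)
cv2.imwrite("pics/ab2.png",cv2.resize(np.hstack([a,b]),(800,343),interpolation=cv2.INTER_AREA)[:,:,::-1])
f=t+[-2,-2,-131.3];print(f,proj(p,f),proj(q,f))
E
```

```text
time: 10.55
tool_pos: [520.7, -207.1, 223.6]
tcp_rot: [-179.9, 40.3, 80.5]
ft_force: [-0.1, 0.7, -3.2]
finger_gap: 49.4
grip_force: 62.9
time: 10.8
tool_pos: [520.4, -206.6, 209.7]
tcp_rot: [-179.8, 40.3, 80.7]
ft_force: [-0.1, -0.5, -2.8]
finger_gap: 49.0
grip_force: 62.9
shift cm [0. 0. 0.] rotvec [-0.002 -0.001  0.003]
[ 518.38354854 -208.55182058   78.3831059 ] [356.86005783 244.14903824] [339.93359496 155.06654915]
```

View pics/ab2.png

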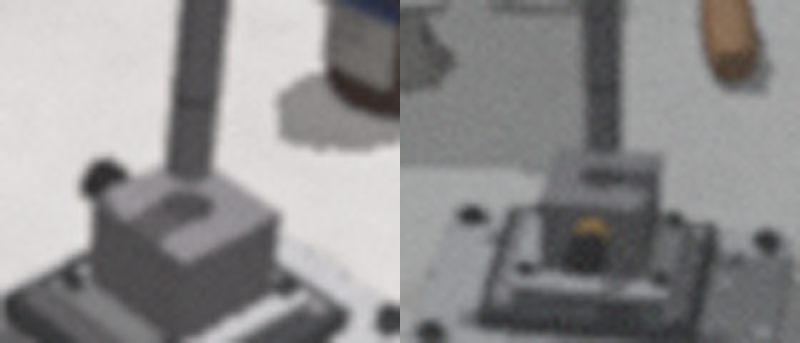

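The post hovers over the block. In the scene crop its centre column is ≈190 against the bore at 187. In the side crop it is ≈203, with the bore showing as a dark patch below the foot. I'll solve for the offset at sub-pixel level.

```bash
python3 - <<'E'
from h import *
from scipy.optimize import fsolve
def mid(im,v,u0,u1):
    r=cv2.GaussianBlur(im[v-1:v+2,u0:u1].astype(float).mean(0)[None],(3,1),0)[0];d=np.gradient(r)
    def sub(i):
        a,b,c=abs(d[i-1]),abs(d[i]),abs(d[i+1]);return u0+i+.5*(a-c)/(a-2*b+c)
    return (sub(np.argmin(d))+sub(np.argmax(d)))/2
P=[];Q=[]
for k in range(3):
    p=snapshot("scene");q=snapshot("side")
    P.append(p["image"].mean(2));Q.append(q["image"].mean(2))
a=np.mean(P,0);b=np.mean(Q,0)
rs=list(range(222,240,2));rq=list(range(134,152,2))
ma=[mid(a,v,345,375) for v in rs];mb=[mid(b,v,328,352) for v in rq]
print(np.round(ma,2),np.round(mb,2))
t,R,s=tool()
fa=np.polyfit(rs,ma,1);fb=np.polyfit(rq,mb,1)
# axis: x,y at z=78 and lean dx,dy per mm
def line(P):
    x,y,lx,ly=P;e=[]
    for z in (85,110):
        X=(x+lx*(z-78),y+ly*(z-78),z)
        for c,f in((p,fa),(q,fb)):
            u,v=proj(c,X);e.append(u-np.polyval(f,v))
    return e
s1=fsolve(line,[518,-209,0,0]);print("foot xy, lean",s1,"tcp",t)
bo=fsolve(lambda X:[proj(p,(X[0],X[1],64))[0]-357.39,proj(q,(X[0],X[1],64))[0]-339.73],[519,-209]);print("bore from columns",bo)
E
```

```text
[360.32 360.11 359.88 359.69 359.54 359.32 359.06 358.87 358.69] [339.63 339.65 339.65 339.6  339.62 339.62 339.53 339.48 339.55]
foot xy, lean [ 5.19485566e+02 -2.10463664e+02  4.57567542e-04 -1.50660489e-02] tcp [ 521.2626832  -207.59967273  212.21812703]
bore from columns [ 518.82492598 -210.76766028]
```

```bash
python3 -m handwheel '[[-1,0.24,-0.07,0.3,0,0,0],[-1,0.26,0,0.3,0,0,0],[-1,0.26,0,0.3,0,0,0],[-1,0,0,0,0,0,0],[-1,0,0,0,0,0,0]]' | grep -E "tool_pos|ft_f"
python3 -m handwheel '[[-1,0.13,0,0.152,0,0,0],[-1,0,0,0,0,0,0]]' | grep -E "tool_pos|ft_f"
python3 -m handwheel '[[-1,0.065,0,0.076,0,0,0],[-1,0,0,0,0,0,0]]' | grep -E "tool_pos|ft_f"
python3 -m handwheel '[[-1,0.065,0,0.076,0,0,0],[-1,0,0,0,0,0,0]]' | grep -E "tool_pos|ft_f"
python3 -c "
from h import *
t,R,s=tool();print(t,s['time']);delta(t,down(9.5,-40.4))"
```

```text
tool_pos: [520.0, -207.5, 199.5]
ft_force: [-0.0, -0.6, -3.0]
tool_pos: [520.4, -207.5, 197.9]
ft_force: [-0.1, 0.0, -3.3]
tool_pos: [520.4, -207.5, 197.1]
ft_force: [-0.5, 0.9, -2.4]
tool_pos: [520.4, -207.5, 196.1]
ft_force: [0.6, 0.4, -2.0]
[ 520.43017369 -207.49371088  196.06289334] 12.1167
shift cm [0. 0. 0.] rotvec [-0.    -0.001 -0.   ]
```

```bash
python3 -m handwheel '[[-1,0.065,0,0.076,0,0,0],[-1,0,0,0,0,0,0]]' | grep -E "tool_pos|ft_f"
python3 -m handwheel '[[-1,0.065,0,0.076,0,0,0],[-1,0,0,0,0,0,0]]' | grep -E "tool_pos|ft_f"
python3 -m handwheel '[[-1,0.065,0,0.076,0,0,0],[-1,0,0,0,0,0,0]]' | grep -E "tool_pos|ft_f|time"
python3 -c "
from h import *
print(sense()['wrist_torque'])"
```

```text
tool_pos: [520.4, -207.5, 195.0]
ft_force: [-0.3, 0.0, -2.6]
tool_pos: [520.3, -207.5, 194.0]
ft_force: [-0.1, 0.3, -3.2]
time: 12.62
tool_pos: [520.3, -207.5, 192.9]
ft_force: [-0.3, -0.7, -1.8]
[ 0.57807761 -0.12258876 -0.00906877]
```

The foot is already 2.4 mm below the rim with no contact, so it's in the bore. I'll carry on, watching the forces.

```bash
for r in 1; do python3 -m handwheel '[[-1,0.065,0,0.076,0,0,0],[-1,0.065,0,0.076,0,0,0],[-1,0,0,0,0,0,0]]' | grep -E "tool_pos|ft_f"
python3 -m handwheel '[[-1,0.065,0,0.076,0,0,0],[-1,0.065,0,0.076,0,0,0],[-1,0,0,0,0,0,0]]' | grep -E "tool_pos|ft_f"
python3 -m handwheel '[[-1,0.065,0,0.076,0,0,0],[-1,0.065,0,0.076,0,0,0],[-1,0,0,0,0,0,0]]' | grep -E "tool_pos|ft_f"; done
python3 -c "
from h import *
print(sense()['wrist_torque'])"
```

```text
tool_pos: [520.3, -207.5, 190.9]
ft_force: [0.5, 0.3, -2.7]
tool_pos: [520.3, -207.5, 188.9]
ft_force: [-0.3, -0.1, -2.8]
tool_pos: [520.3, -207.5, 186.9]
ft_force: [-0.1, -0.4, -3.8]
[ 0.5899557  -0.08170506 -0.00513704]
```

```bash
python3 -m handwheel '[[-1,0.065,0,0.076,0,0,0],[-1,0.065,0,0.076,0,0,0],[-1,0,0,0,0,0,0]]' | grep -E "tool_pos|ft_f"
python3 -m handwheel '[[-1,0.065,0,0.076,0,0,0],[-1,0,0,0,0,0,0]]' | grep -E "tool_pos|ft_f"
python3 -m handwheel '[[-1,0.065,0,0.076,0,0,0],[-1,0,0,0,0,0,0]]' | grep -E "tool_pos|ft_f"
python3 -m handwheel '[[-1,0.065,0,0.076,0,0,0],[-1,0,0,0,0,0,0]]' | grep -E "tool_pos|ft_f"
python3 -c "
from h import *
print(sense()['wrist_torque'],sense()['finger_gap'])"
```

```text
tool_pos: [520.3, -207.4, 184.9]
ft_force: [0.4, -0.4, -2.1]
tool_pos: [520.4, -207.5, 184.0]
ft_force: [-0.4, -0.0, -1.4]
tool_pos: [520.5, -207.6, 183.2]
ft_force: [0.3, 0.5, -2.2]
tool_pos: [520.5, -207.6, 182.3]
ft_force: [0.8, -0.9, -2.0]
[ 0.18798036 -0.22724883  0.05468038] 49.58780818330873
```

```bash
python3 -m handwheel '[[-1,0.065,0,0.076,0,0,0],[-1,0,0,0,0,0,0]]' | grep -E "tool_pos|ft_f"
python3 -m handwheel '[[-1,0.065,0,0.076,0,0,0],[-1,0,0,0,0,0,0]]' | grep -E "tool_pos|ft_f"
python3 -m handwheel '[[-1,0.065,0,0.076,0,0,0],[-1,0,0,0,0,0,0]]' | grep -E "tool_pos|ft_f"
python3 -c "
from h import *
print(sense()['wrist_torque'],sense()['finger_gap']);t,R,s=tool();delta(t,down(9.5,-40.4))"
```

```text
tool_pos: [520.6, -207.6, 181.3]
ft_force: [0.2, -0.3, -1.0]
tool_pos: [520.6, -207.5, 180.2]
ft_force: [1.0, -2.0, -1.2]
tool_pos: [520.5, -207.5, 179.0]
ft_force: [0.8, -1.2, -1.6]
[ 0.02685854 -0.24201032  0.10012031] 49.82917289566111
shift cm [0. 0. 0.] rotvec [ 0.    -0.001 -0.   ]
```

```bash
python3 -m handwheel '[[-1,0.065,0,0.076,0,0,0],[-1,0.065,0,0.076,0,0,0],[-1,0,0,0,0,0,0]]' | grep -E "tool_pos|ft_f"
python3 -m handwheel '[[-1,0.065,0,0.076,0,0,0],[-1,0.065,0,0.076,0,0,0],[-1,0,0,0,0,0,0]]' | grep -E "tool_pos|ft_f"
python3 -m handwheel '[[-1,0.065,0,0.076,0,0,0],[-1,0.065,0,0.076,0,0,0],[-1,0,0,0,0,0,0]]' | grep -E "tool_pos|ft_f"
python3 - <<'E'
from h import *
print(sense()['wrist_torque'])
p=snapshot("scene");q=snapshot("side")
a=cv2.resize(p["image"][175:265,325:395],(560,720),interpolation=cv2.INTER_CUBIC)
b=cv2.resize(q["image"][95:185,305:375],(560,720),interpolation=cv2.INTER_CUBIC)
cv2.imwrite("pics/ab3.png",cv2.resize(np.hstack([a,b]),(800,514),interpolation=cv2.INTER_AREA)[:,:,::-1])
E
```

```text
tool_pos: [520.4, -207.5, 176.9]
ft_force: [-0.1, -2.0, -1.5]
tool_pos: [520.4, -207.4, 174.8]
ft_force: [0.7, -1.9, -1.8]
tool_pos: [520.4, -207.4, 172.8]
ft_force: [0.6, -2.5, -1.8]
[-0.04575444 -0.27085849  0.13002352]
```

View pics/ab3.png

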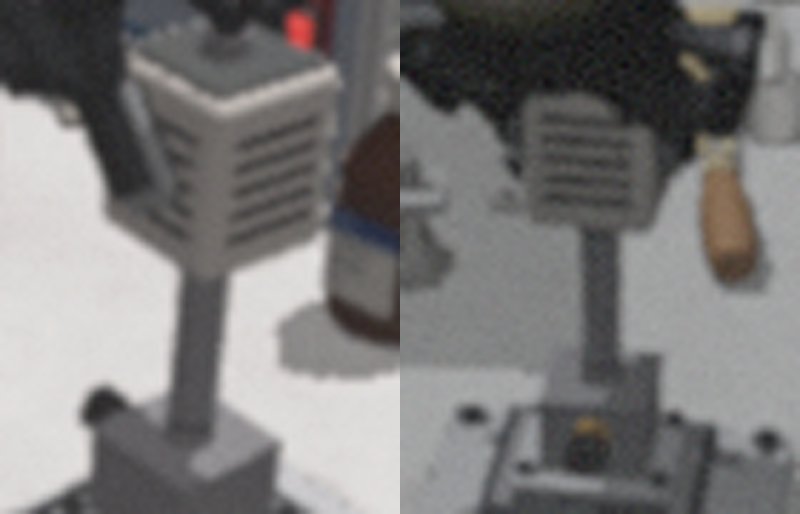

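The post stands upright in the block, entering the bore at crop (188,430) in the scene view, about 22 mm deep. I'll press on to the bottom.

```bash
python3 -m handwheel '[[-1,0.065,0,0.076,0,0,0],[-1,0.065,0,0.076,0,0,0],[-1,0,0,0,0,0,0]]' | grep -E "tool_pos|ft_f"
python3 -m handwheel '[[-1,0.065,0,0.076,0,0,0],[-1,0.065,0,0.076,0,0,0],[-1,0,0,0,0,0,0]]' | grep -E "tool_pos|ft_f"
python3 -m handwheel '[[-1,0.065,0,0.076,0,0,0],[-1,0.065,0,0.076,0,0,0],[-1,0,0,0,0,0,0]]' | grep -E "tool_pos|ft_f"
python3 -m handwheel '[[-1,0.065,0,0.076,0,0,0],[-1,0,0,0,0,0,0]]' | grep -E "tool_pos|ft_f"
python3 -m handwheel '[[-1,0.065,0,0.076,0,0,0],[-1,0,0,0,0,0,0]]' | grep -E "tool_pos|ft_f"
```

```text
tool_pos: [520.4, -207.4, 170.9]
ft_force: [0.5, -2.0, -2.5]
tool_pos: [520.4, -207.4, 168.9]
ft_force: [0.6, -2.2, -2.9]
tool_pos: [520.4, -207.4, 166.9]
ft_force: [1.2, -2.0, -2.1]
tool_pos: [520.4, -207.4, 165.9]
ft_force: [0.5, -2.9, -2.3]
tool_pos: [520.4, -207.4, 165.0]
ft_force: [0.8, -2.0, -2.0]
```

```bash
python3 -m handwheel '[[-1,0.065,0,0.076,0,0,0],[-1,0,0,0,0,0,0]]' | grep -E "tool_pos|ft_f"
python3 -m handwheel '[[-1,0.065,0,0.076,0,0,0],[-1,0,0,0,0,0,0]]' | grep -E "tool_pos|ft_f|gap|time"
```

```text
tool_pos: [520.5, -207.5, 164.9]
ft_force: [-2.1, 0.3, 4.9]
time: 16.88
tool_pos: [520.5, -207.6, 164.9]
ft_force: [-4.8, 1.0, 11.3]
finger_gap: 49.8
```

It has bottomed: TCP z 165 matches 34+131, with only ~13 N. I'll relieve the load, open and retreat along the tool axis.

```bash
python3 -m handwheel '[[-1,-0.1,0,-0.12,0,0,0],[-1,0,0,0,0,0,0],[0.7,0,0,0,0,0,0],[0.7,0,0,0,0,0,0],[0.7,0,0,0,0,0,0],[0.7,0,0,0,0,0,0],[0.7,0,0,0,0,0,0],[0.7,0,0,0,0,0,0],[0.7,0,0,-0.5,0,0,0],[0.7,0,0,-1.5,0,0,0],[0.7,0,0,-2.5,0,0,0],[0.7,0,0,-2.5,0,0,0]]' 
python3 -m handwheel '[[0.7,0,0,-2.5,0,0,0],[0.7,0,0,-2.5,0,0,0],[0.7,0,0,-1.5,0,0,0],[0.7,0,0,0,0,0,0],[0.7,0,0,0,0,0,0],[0.7,0,0,0,0,0,0]]'
python3 - <<'E'
from h import *
p=snapshot("scene");q=snapshot("side")
a=cv2.resize(p["image"][165:305,285:425],(560,560),interpolation=cv2.INTER_CUBIC)
b=cv2.resize(q["image"][90:190,290:390],(560,560),interpolation=cv2.INTER_CUBIC)
cv2.imwrite("pics/ab4.png",cv2.resize(np.hstack([a,b]),(800,400),interpolation=cv2.INTER_AREA)[:,:,::-1])
for c in (p,q):
  for n in ["sensor_head","post_foot","amber_bottle","sample_jar","vial_a"]: print(n,[(np.round(d["location"],1).tolist(),round(d["conf"],2)) for d in place_of(c,n)[:2]])
E
```

```text
time: 17.88
tool_pos: [527.3, -162.3, 218.2]
tcp_rot: [-179.9, 40.3, 80.5]
ft_force: [0.3, 1.1, 0.1]
finger_gap: 72.9
grip_force: 0.0
time: 18.38
tool_pos: [534.4, -121.5, 266.6]
tcp_rot: [-179.9, 40.3, 80.6]
ft_force: [-0.1, -0.4, -1.1]
finger_gap: 72.8
grip_force: 0.0
sensor_head [([520.8, -212.4, 165.7], 0.65)]
post_foot [([518.1, -211.0, 31.5], 0.94)]
amber_bottle [([709.6, -161.3, -2.4], 0.81)]
sample_jar [([716.0, -261.2, -0.2], 0.95)]
vial_a [([658.1, 31.4, -2.1], 0.8), ([520.9, -212.0, 167.3], 0.54)]
sensor_head [([520.0, -209.0, 165.7], 0.87)]
post_foot [([515.9, -211.7, 34.9], 0.94), ([662.6, 25.5, -3.0], 0.68)]
amber_bottle [([713.2, -166.5, 1.7], 0.58)]
sample_jar [([712.7, -260.8, 0.1], 0.95)]
vial_a [([663.2, 27.2, -3.1], 0.77), ([665.5, 74.5, -0.5], 0.57)]
```

View pics/ab4.png

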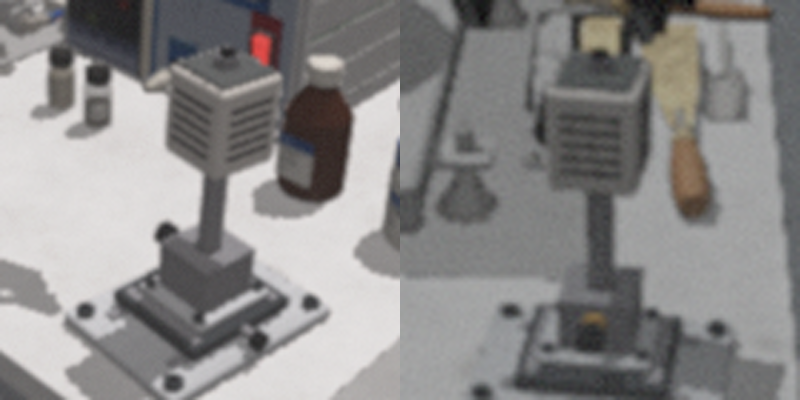

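The post stands upright and fully home in the holder, with the head at z≈165. The gripper is clear, and the bottle, jar and vials are where they were.

```bash
python3 -c "
from bench import *
print(hand_in())"
```

```text
the job is handed in; nothing more can be done
None
```

The post was tipped up on its foot on the bench, then pressed past the spring ball to the bottom of the bore (about 13 N at most in the readings) and released upright; the bottle, jar and vials were not moved, and the job was handed in at about 18.5 s.

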